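# Put the polishing machine into third gear and start it

### The arm

A 6-joint arm with a two-finger parallel gripper is mounted at the origin on the work surface. World frame = base frame: x ahead of the robot, y to its left, z up, the work surface at z = 0. Lengths are in m, angles in rad, forces in N, time in s.
With the tool pointing down it reaches from about 0.25 to 0.725 m from the base axis. Payload 4 kg.
Tool frame: the origin (TCP) lies between the finger pads, 19 mm behind the fingertips; this is the grasp point; z points along the fingers, y is the line along which they close (so a half turn about z gives the same grasp; the last joint's range is limited). The gripper opens to 85 mm and grips with 20 to 120 N. Pads are 22 mm wide; open, the fingers measure 114 mm over their backs; the gripper's body (76 mm by 85 mm) begins 54 mm behind the grasp point. The pads swing forward as they close: fully open they stand 13 mm farther back than shut.
Start: joints at [-1.288, 0.241, 0.005, 1.335, 0, 1.571], TCP at [0.14, -0.48, 0.25] pointing down, gripper open.
Joint ranges: [-2.72, 2.72], [-1.05, 1.87], [-1.09, 1.28], [-1.99, 2.15], [-1.42, 1.44], [-3.14, 3.14]. Speed limits (rad/s): [2.79, 2.79, 3.14, 3.14, 3.14, 3.14].

### API

Orientations are given as a unit quaternion [x, y, z, w].
In Python, from workcell import bot, cams, workorder gives the robot as it stands (bot), with the cameras (cams) and the job (workorder).
- The arm moves only by the tool tcp_steps, called after "Request:" in YAML: its name, and indented under it one key for each argument. Schema: {"type":"object","properties":{"rows":{"type":"array","items":{"type":"array","items":{"type":"array","items":{"type":"number"},"minItems":7,"maxItems":7},"minItems":1,"maxItems":10},"minItems":1,"maxItems":1},"only":{"type":"string"},"quiet":{"type":"boolean"},"lines":{"type":"string"}},"required":["rows"],"additionalProperties":false}. rows is a list that holds a single list of rows (three levels of brackets), with 1 to 10 rows, each of 7 numbers: a rotation vector rx, ry, rz in parts of the range, where 1.0 means 90 degrees, then dx, dy, dz in parts of the range, where 1.0 means 0.75 m, then the finger opening in m; each row is the pose to reach, as a shift and turn from the pose commanded when the call began, along the tool's axes at that moment; what a row does not reach only later rows make up. A row lasts 1/8 s, in which the tool goes at most 0.0625 m and 0.188 rad, less where a joint would pass 70% of its speed; a pose out of reach is approached as far as the arm can. The fingers move at their own pace and stop on an object; the grip force is fixed at half the most. Time passes only in rows, so rows that do not move let the fingers close. The tool returns the time, the measured TCP pose, the force, the opening and the grip force at its end. only (a regular expression) keeps the lines of the reply that match it, lines (a string "A,B") keeps lines A to B, and quiet returns only ok. A shift or turn number past 1, either way, is cut back to 1. Input that does not fit is refused with a message, and nothing moves.
- bot.get_obs(): the state, without advancing time (a new reading comes with each control period).
- cams.camera(name): name is "scene" or "side" or "wrist"; returns the picture (420x560x3 uint8, red, green, blue); there is no depth.
- cams.calibration(name): a dict with "mtx" (3x3 intrinsics, pixels), "R" (3x3) and "t" (3): a world point X has camera coordinates R X + t. Camera axes: x right, y down, z forward; pixel columns grow to the right and rows downward; lengths in m; the calibration is good to about 2 mm. A picture is of the moment at which its call begins: read the wrist's pose just before it. calibration takes no time and is no camera call; for the wrist camera it gives the pose at the moment of the call.
- workorder.job_done(): hands the job in; it is judged then, once.
The state is a dict: "clock": time; "joint_pos": joint angles; "joint_vel": joint speeds; "tau": joint torques, N m; "eef_pos": TCP position; "tool_rot": TCP orientation; "ft_force": force on the tool from outside, world axes, zero at the start; "ft_torque": the same for the moment, N m; "grip_width": finger opening in m; "grasp_force": force on a finger pad.
Only numpy, scipy, OpenCV 4.12 (cv2) and the standard library are available. Lean on these libraries where they do the work, as an engineer would, in place of code of your own. Each camera call takes 0.05 s, during which the arm holds its last target. There are 200 camera calls.

### The job

Shift the bench polishing machine into third gear: push the gear lever with the fingertips or the outside of the fingers along its H-shaped gate, across the middle channel into the right-hand lane and then fully forward, away from the robot, into the far right slot. Only when it is in third gear, press the start button on the gearbox all the way down, and let the button come back up. Only push, never take the lever knob between the fingers, do not force the lever against its gate, and leave everything lying around where it is.

Things in the scene. Friction and masses are not known exactly. Their poses are not given: they have to be found in the camera images.
- gearbox: Green gearbox fixed to the table, 200 (x) x 260 (y) x 78 high (mm). Origin: centre of its underside, on the table. Its +x is 'forward' (away from the robot), +y 'left', -y 'right'; it stands turned by up to 0.4 rad. A motor and a felt wheel are fixed behind it (to 230 mm +x of the origin, up to 150 mm high).
- gate (a point): Centre of the H gate, an aluminium plate 90 x 86 on the gearbox top, upper face 90 mm above the table. Two lanes run along gearbox x, joined by one middle channel across. Left lane: far end = slot 1, near end = slot 2; right lane: far end = slot 3 (third gear), near end = slot 4. Two 12 mm wide tongues, near and far, part the lanes and block the lever except in the channel.
- lever: Gear lever: 12 mm steel stick, black ball knob 36 mm across. Origin at its pivot, 30 mm above the table under the gate centre; its z axis runs up the stick, knob centre 145 mm up it. It starts anywhere along the left lane. Friction holds it wherever it is left; 2 to 4 N at the knob moves it. More than 40 N on it counts as forcing.
- knob (a point): Centre of the lever's ball knob (radius 18 mm): 175 mm above the table with the lever upright, down to 160 mm in the slot ends. In gearbox axes it is offset from the gearbox origin by x = 145 sin(gear_fore), y = -145 sin(gear_side) cos(gear_fore) mm.
- gear_side (a joint): Sideways angle of the lever in rad: 0 upright, positive to the right, stops at -0.30 and 0.30. In the left lane it is below about -0.20, in the right lane above about 0.20 (lane centre 0.26).
- gear_fore (a joint): Fore-and-aft angle of the lever in rad: 0 in the middle channel, positive forward (gearbox +x), stops at -0.34 (near slot ends) and 0.34 (far slot ends). The lever can cross between the lanes only while this lies within about -0.08 to 0.08.
- start_button (a joint): Travel of the start button in m: 0 up, 0.006 fully pressed; about 5 N presses it fully and a spring returns it. It must not be pressed before the lever is in third gear.
- start_button_top (a point): Centre of the start button's top face (steel, 30 mm across, in a black round collar of 46 mm), 100 mm above the table; on the gearbox's top at its near left, 55 mm nearer (-x) and 88 mm left (+y) of the gearbox origin. Pressed straight down.
- handle_a: Bystander: turned tool handle with brass ferrule, 130 x 20 x 18, lying on the gearbox top, right of the gate. Origin under its middle. Leave alone.
- handle_b: Bystander: tool handle 150 x 20 x 18, lying on the table between robot and gearbox. Leave alone.
- handle_c: Bystander: tool handle 120 x 20 x 18, lying on the table right of the gearbox. Leave alone.
- paste_jar: Bystander: jar of polishing paste, 60 across, 65 high, on the table near the gearbox's near left corner. Origin under its middle. Leave alone.
- ferrule_cup: Bystander: steel cup, 72 across, 80 high, on the table right of the gearbox. Leave alone.
- screwdriver: Bystander: screwdriver lying on the table left of the gearbox. Leave alone.
- wood_blank: Bystander: wooden blank 140 x 30 x 30, lying on the table left of the motor. Leave alone.

How it is judged:
On the way, in this order (a step that is already met when the one before it is completed fails the run):
1. the lever is across in the right-hand lane, at the middle channel (value of joint gear_side above 0.19 rad and value of joint gear_fore between -0.15 and 0.15 rad), for 0.05 s.
2. the lever is fully forward in the third slot (far right) (value of joint gear_side above 0.19 rad and value of joint gear_fore above 0.29 rad), for 0.2 s.
3. the start button is pressed down (all of step 2 and value of joint start_button above 0.004 m), for 0.05 s.
At the end, for the whole second after the job is handed in: the lever rests in the third slot (gear_side above 0.19 rad, gear_fore above 0.29 rad, not moving) and the start button has been pressed (4 mm or more) after that and is up again (under 1.5 mm) (all of step 2 and velocity of joint gear_fore between -0.05 and 0.05 rad/s and value of joint start_button below 0.0015 m); the robot touches nothing.
It fails at once if the start button is pressed (over 3 mm) while the lever is not in third gear (value of joint start_button above 0.003 m and not (value of joint gear_side above 0.19 rad and value of joint gear_fore above 0.29 rad)).
It fails at once if the lever's knob is taken between the fingers (the TCP within 13 mm of the stick's axis both ways and less than 26 mm above the knob's centre) (x of the grasp point in the frame of lever between -0.013 and 0.013 m and y of the grasp point in the frame of lever between -0.013 and 0.013 m and z of the grasp point in the frame of lever below 0.171 m).
It fails at once if the lever is forced: pushed with more than 40 N (contact force between any of the fingers, the arm and lever above 40 N).
It fails at once if a bystander is moved, lifted or knocked (over 20 mm, or the jar or cup tipped) (distance of any of handle_a, handle_b, handle_c, paste_jar, ferrule_cup, screwdriver, wood_blank from where it was at the start of the episode above 0.02 m or angle between any of paste_jar, ferrule_cup's own z axis and vertical above 0.6 rad).
It also fails if it takes over 58 s, if anything falls off the work surface, if the arm or the gripper's body presses on something with over 40 N, if the wrist force passes 120 N, or if a joint passes its speed limit or range.

## Working session

There is one attempt and no reset: what is moved stays moved. The work goes in short steps, Python scripts to look and compute and a tool call to move; the robot and the scene stay as the last step left them, time stands still between calls to the robot, and variables do not carry over. Pictures are saved under pics/ and viewed, at most 10 in all, crops included, and the job is handed in when it is done.

```bash
ls; mkdir -p pics
```

Run:
```python
from workcell import bot, cams, workorder
import cv2
for n in("scene","side"):
    cv2.imwrite(f"pics/{n}0.png",cams.camera(n)[:,:,::-1]); c=cams.calibration(n); print(n,c["mtx"].tolist(),(-c["R"].T@c["t"]).round(3))
o=bot.get_obs();print(o["clock"],o["eef_pos"],o["tool_rot"],o["grip_width"])
```

```text
pics
workcell.py
scene [[444.17563700822467, 0.0, 277.5384177133171], [0.0, 444.17563700822467, 213.41115205683784], [0.0, 0.0, 1.0]] [ 1.153 -0.398  0.806]
side [[488.253837446823, 0.0, 281.33395299591075], [0.0, 488.253837446823, 218.35279327074375], [0.0, 0.0, 1.0]] [0.362 0.708 0.93 ]
0.1 [ 0.13937953 -0.47963922  0.24918716] [ 9.90018677e-01  1.40933031e-01 -1.42760193e-04 -9.37430919e-04] 0.08535273046133222
```

View pics/scene0.png

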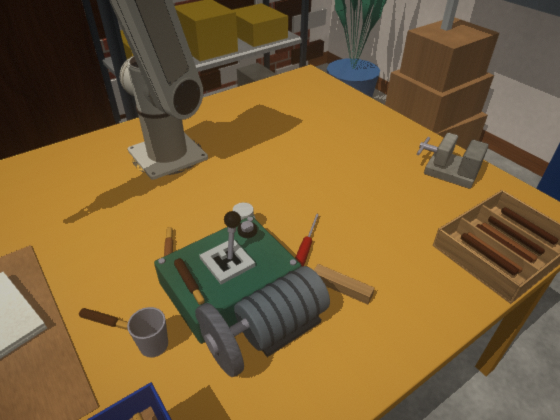

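View pics/side0.png

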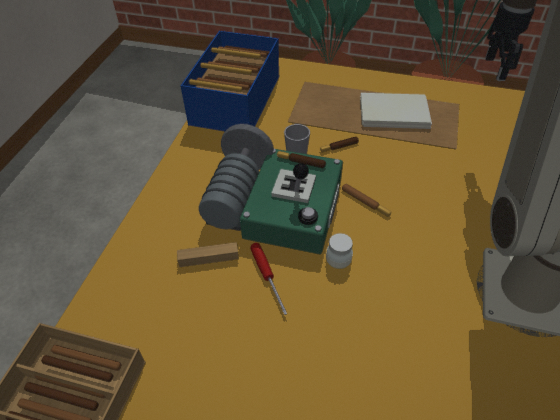

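Scene view: knob at about (233,219), gate at about (228,261), button collar at about (248,229). Side view: knob at about (301,171), gate at about (294,186), button at about (308,214). I'll zoom in on both.

Run:
```python
import cv2,numpy as np
a=cv2.imread("pics/scene0.png")[190:340,140:340];b=cv2.imread("pics/side0.png")[130:280,190:390]
f=lambda i:cv2.resize(i,(800,600),interpolation=cv2.INTER_CUBIC)
cv2.imwrite("pics/z1.png",f(a));cv2.imwrite("pics/z2.png",f(b))
```

```text
(no output)
```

View pics/z1.png

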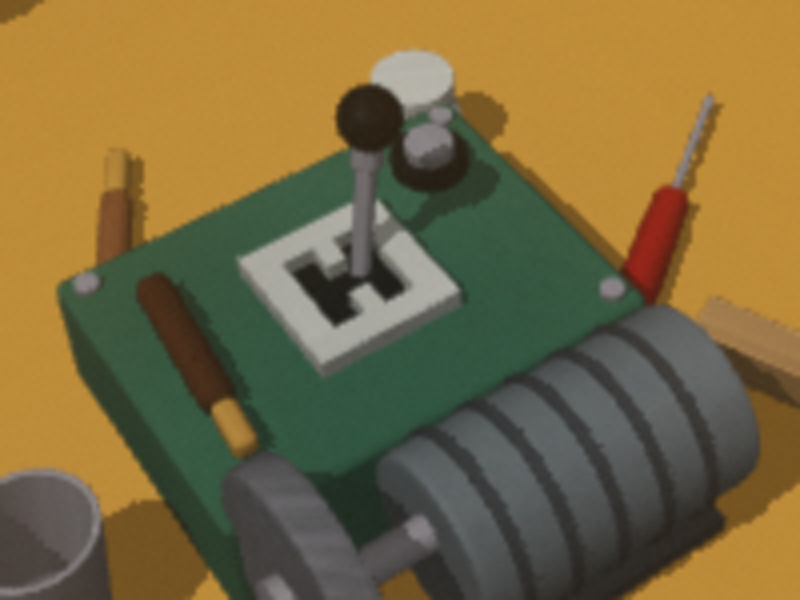

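View pics/z2.png

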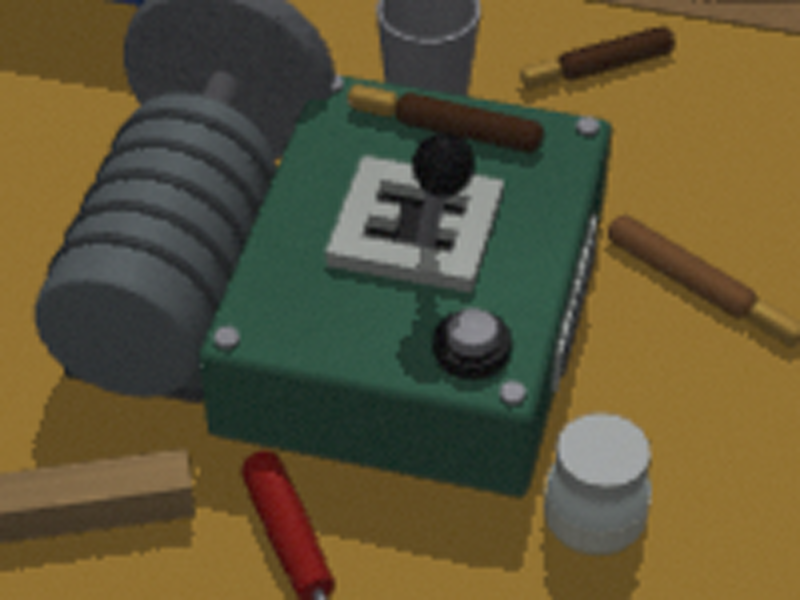

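Create fit.py:
```python
from workcell import bot, cams, workorder
import numpy as np
from scipy.optimize import least_squares
P={k:cams.calibration(k) for k in("scene","side")}
px=lambda k,u,v:((140,190),(190,130))[k=="side"]+np.array([u,v])/4-.375
proj=lambda k,X:(lambda q:q[:2]/q[2])(P[k]["mtx"]@(P[k]["R"]@X+P[k]["t"]))
pl=dict(nr=(-.045,-.043,.09),nl=(-.045,.043,.09),fl=(.045,.043,.09),fr=(.045,-.043,.09),b=(-.055,.088,.1))
ob=dict(scene=dict(nr=(238,260),nl=(365,200),fl=(463,291),fr=(325,363),b=(430,142),k=(370,118)),
 side=dict(nr=(503,181),nl=(472,280),fl=(327,262),fr=(365,157),b=(473,328),k=(443,165)))
def knob(s,f): return np.array([.145*np.sin(f),-.145*np.sin(s)*np.cos(f),.03+.145*np.cos(s)*np.cos(f)])
def G(p,X): c,s=np.cos(p[2]),np.sin(p[2]); return np.array([p[0]+c*X[0]-s*X[1],p[1]+s*X[0]+c*X[1],X[2]])
def res(p): return np.concatenate([proj(k,G(p,knob(p[3],p[4]) if n=="k" else np.array(pl[n])))-px(k,*uv) for k in ob for n,uv in ob[k].items()])
if __name__=="__main__":
    r=least_squares(res,[.5,0,0,-.25,0]);print(r.x.round(4),r.fun.round(1))
    p=r.x
    print("knob",G(p,knob(p[3],p[4])),"btn",G(p,pl["b"]),"slot3",G(p,knob(.26,.34)),"mid R",G(p,knob(.26,0)))
```

```bash
python3 fit.py
```

```text
[ 0.5633 -0.108   0.0186 -0.2419 -0.1638] [-0.  -0.5  1.7 -2.1 -0.4 -0.9 -0.3 -0.3 -0.7 -1.4 -0.  -0.5 -0.5 -0.5
 -0.  -0.6 -0.7 -2.5 -1.3 -0.4 -0.  -0.8 -0.2 -0.2]
knob [ 0.5390732  -0.07414682  0.16889325] btn [ 0.50671807 -0.02101565  0.1       ] slot3 [ 0.61235169 -0.14220998  0.16210496] mid R [ 0.56404426 -0.1452451   0.17012655]
```

Create go.py:
```python
# python3 go.py gx gy z : tool-axis row from current pose to gearbox-frame target, tool x along gearbox x
import sys,numpy as np
from fit import *
from scipy.spatial.transform import Rotation as R
p=least_squares(res,[.5,0,0,-.25,0]).x
o=bot.get_obs();r=R.from_quat(o["tool_rot"]);g=np.array(list(map(float,sys.argv[1:4])))
t=R.from_euler("z",p[2])*R.from_euler("x",np.pi)
d=np.array(o["eef_pos"])-[p[0],p[1],0];c=R.from_euler("z",-p[2]).apply(d)
print("now g",c.round(4),"F",np.round(R.from_euler("z",-p[2]).apply(o["ft_force"]),1),"w",round(o["grip_width"],4),"t",o["clock"])
print("row",np.r_[(r.inv()*t).as_rotvec(),r.inv().apply(G(p,g)-o["eef_pos"])].round(4))
```

```bash
python3 go.py -0.075 0.035 0.25
```

Run:
```python
from fit import *
def bp(k,u,v,z):
    c=P[k];d=c["R"].T@np.linalg.solve(c["mtx"],np.r_[px(k,u,v),1]);o=-c["R"].T@c["t"];return (o+d*(z-o[2])/d[2])[:2]
for k,l in dict(side=[(588,126),(512,392),(227,338)],scene=[(87,283),(440,115),(612,288)]).items():
    a,b,c=[bp(k,*q,.08) for q in l];print(k,a,b,c,"yaw",np.arctan2(*(b-a)[::-1])-np.pi/2,np.arctan2(*(c-b)[::-1]))
```

```text
now g [-0.4308 -0.3637  0.2492] F [0.5 0.1 0. ] w 0.0854 t 0.1
row [-1.900e-03  3.000e-04  2.642e-01  4.476e-01 -2.920e-01 -3.000e-04]
side [ 0.47787294 -0.22351753] [0.47716452 0.00552629] [0.64597525 0.0076419 ] yaw 0.0030929441404983216 0.012531741421813689
scene [ 0.47941919 -0.2241769 ] [0.47694142 0.00601208] [0.64752734 0.00709856] yaw 0.010763658706293144 0.006369014002096342
```

Units first: shifts go in shares of 0.75 m and turns go in shares of 90 degrees. So 0.447 m is 0.596, -0.292 m is -0.3893, 0.264 rad is 0.1681.

```bash
sed -i 's/^p=least.*/p=np.array([.5625,-.1087,.009,0,0])/' go.py
```

Request:
tcp_steps:
  rows:
    - [[0,0,0.1681,0.596,-0.3893,0,0],[0,0,0.1681,0.596,-0.3893,0,0],[0,0,0.1681,0.596,-0.3893,0,0],[0,0,0.1681,0.596,-0.3893,0,0],[0,0,0.1681,0.596,-0.3893,0,0],[0,0,0.1681,0.596,-0.3893,0,0],[0,0,0.1681,0.596,-0.3893,0,0],[0,0,0.1681,0.596,-0.3893,0,0],[0,0,0.1681,0.596,-0.3893,0,0],[0,0,0.1681,0.596,-0.3893,0,0]]

```text
clock: 1.35
eef_pos: [0.4884, -0.0728, 0.2491]
tool_rot: [1.0, 0.012, -0.001, -0.0]
ft_force: [-0.1, -0.5, -0.9]
grip_width: 0.0
grasp_force: 0.0
```

```bash
python3 go.py -0.070 0.034 0.172
```

```text
now g [-0.0738  0.0365  0.2491] F [-0.1 -0.5 -0.9] w 0.0 t 1.35
row [-0.0004  0.0011  0.0144  0.0039  0.0026  0.0771]
```

Scaled: 0.077 m is 0.1027, 0.04 m is 0.0533, 0.014 rad is 0.0089.

Request:
tcp_steps:
  rows:
    - [[0,0,0.0089,0.004,0.004,0.0533,0],[0,0,0.0089,0.004,0.004,0.1027,0],[0,0,0.0089,0.004,0.004,0.1027,0]]

```text
clock: 1.72
eef_pos: [0.4869, -0.0784, 0.1702]
tool_rot: [1.0, 0.002, -0.004, -0.001]
ft_force: [-0.5, -0.3, 0.7]
grip_width: -0.0005
grasp_force: 0.0
```

```bash
python3 go.py -0.031 0.034 0.172
```

Run:
```python
from workcell import bot, cams, workorder
import cv2
cv2.imwrite("pics/s1.png",cv2.resize(cams.camera("side")[130:280,190:390,::-1],(800,600)))
```

```text
now g [-0.0753  0.031   0.1702] F [-0.5 -0.3  0.7] w -0.0005 t 1.725
row [-0.001   0.008  -0.0056  0.0442 -0.0033 -0.0022]
```

View pics/s1.png

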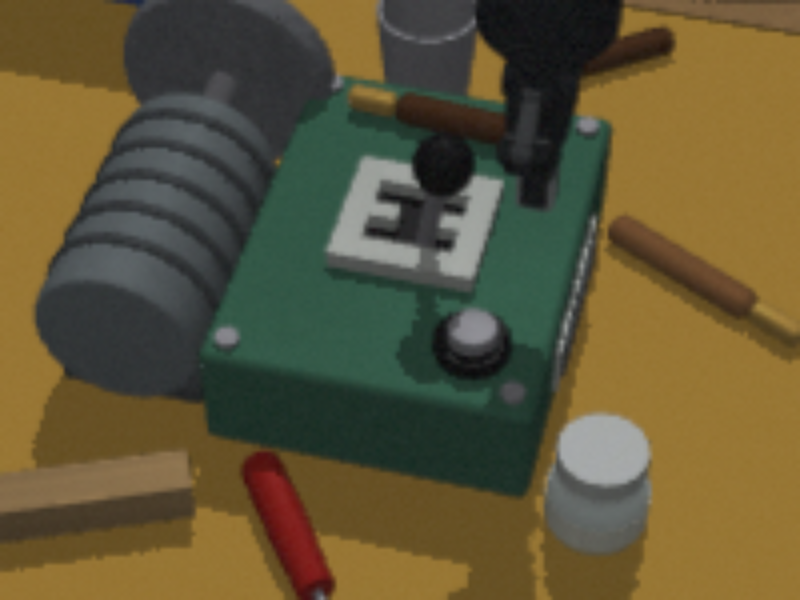

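The fingers are down on the near side of the knob (443,165), tip at about (537,205), with nothing touched. I'll push forward to the channel slowly.

Scaled: 0.044 m is 0.0587, 0.04 m is 0.0533, 0.008 rad is 0.0051.

Request:
tcp_steps:
  rows:
    - [[0,0.0051,-0.0032,0.02,-0.004,0,0],[0,0.0051,-0.0032,0.0267,-0.004,0,0],[0,0.0051,-0.0032,0.032,-0.004,0,0],[0,0.0051,-0.0032,0.0373,-0.004,0,0],[0,0.0051,-0.0032,0.0427,-0.004,0,0],[0,0.0051,-0.0032,0.048,-0.004,0,0],[0,0.0051,-0.0032,0.0533,-0.004,0,0],[0,0.0051,-0.0032,0.0587,-0.004,0,0],[0,0.0051,-0.0032,0.0587,-0.004,0,0]]

```text
clock: 2.9
eef_pos: [0.5348, -0.0747, 0.1729]
tool_rot: [1.0, 0.005, 0.004, -0.0]
ft_force: [-1.1, -0.2, 0.6]
grip_width: 0.0002
grasp_force: 0.5
```

```bash
python3 go.py -0.050 0.034 0.172
```

Run:
```python
from workcell import bot, cams, workorder
import cv2,numpy as np
a=cams.camera("side")[130:280,190:390,::-1];b=cams.camera("scene")[190:340,140:340,::-1]
cv2.imwrite("pics/s2.png",cv2.resize(np.hstack([a,b]),(800,300),interpolation=cv2.INTER_CUBIC))
```

```text
now g [-0.0274  0.0342  0.1729] F [-1.1 -0.2  0.6] w 0.0002 t 2.9
row [ 0.     -0.0084  0.0009 -0.0226  0.0002  0.0007]
```

View pics/s2.png

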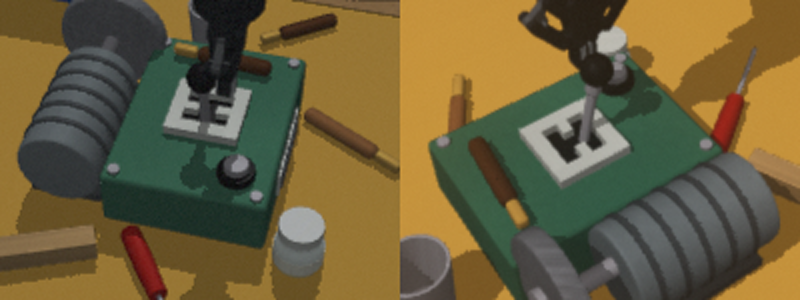

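In the half-scale picture the knob is now at about (201,77) in the side view and (197,69) in the scene view, with the fingers touching it from the near side. I'll solve the lever angles.

Create lev.py:
```python
import sys
from fit import *
a=list(map(float,sys.argv[1:])); p=[.5625,-.1087,.009]
f=lambda q:np.r_[proj("side",G(p,knob(*q)))-px("side",*a[:2]),proj("scene",G(p,knob(*q)))-px("scene",*a[2:])]
r=least_squares(f,[0,0]);print("side,fore",r.x.round(3),r.fun.round(1),knob(*r.x).round(4))
```

```bash
python3 lev.py 402 154 394 138; python3 lev.py 443 165 370 118
```

Run:
```python
# automatic: dark blob circle of knob in saved picture
import cv2
```

```text
side,fore [-0.241  0.003] [-0.1  0.2 -0.2  0.1] [0.0004 0.0346 0.1708]
side,fore [-0.245 -0.16 ] [-0.2 -0.2 -0.  -0.5] [-0.0231  0.0348  0.1689]
```

Scaled: -0.052 m is -0.0693, -0.028 m is -0.0373.

Request:
tcp_steps:
  rows:
    - [[0,0,0,-0.0373,0,0,0],[0,0,0,-0.0373,0,0,0],[0,0,0,-0.0373,-0.0693,0,0],[0,0,0,-0.0373,-0.0693,0,0],[0,0,0,0.0373,-0.0693,0,0],[0,0,0,0.0373,-0.0693,0,0],[0,0,0,0.0373,-0.0693,0,0]]

```text
clock: 3.88
eef_pos: [0.5621, -0.0229, 0.1728]
tool_rot: [1.0, 0.005, 0.004, 0.0]
ft_force: [-0.3, -0.7, 0.3]
grip_width: 0.0
grasp_force: 0.0
```

```bash
python3 go.py 0.0 -0.005 0.172
```

```text
now g [0.0004 0.0858 0.1728] F [-0.3 -0.7  0.3] w 0.0 t 3.875
row [ 0.0002 -0.0074  0.0005 -0.0004  0.0908  0.0008]
```

Scaled: 0.066 m is 0.088, 0.06 m is 0.08.

Request:
tcp_steps:
  rows:
    - [[0,0,0,0,0.016,0,0],[0,0,0,0,0.024,0,0],[0,0,0,0,0.032,0,0],[0,0,0,0,0.04,0,0],[0,0,0,0,0.048,0,0],[0,0,0,0,0.056,0,0],[0,0,0,0,0.064,0,0],[0,0,0,0,0.072,0,0],[0,0,0,0,0.08,0,0],[0,0,0,0,0.088,0,0]]

```text
clock: 5.12
eef_pos: [0.5624, -0.0889, 0.1731]
tool_rot: [1.0, 0.005, 0.004, 0.0]
ft_force: [-0.3, 1.8, 1.4]
grip_width: -0.0
grasp_force: 0.8
```

```bash
python3 go.py 0.0 -0.005 0.172
```

```text
now g [1.000e-04 1.980e-02 1.731e-01] F [-0.3  1.8  1.4] w -0.0 t 5.125
row [ 0.0001 -0.0078  0.0007 -0.0001  0.0248  0.0011]
```

Scaled: 0.024 m is 0.032, 0.021 m is 0.028.

Request:
tcp_steps:
  rows:
    - [[0,0,0,0,0.008,0,0],[0,0,0,0,0.016,0,0],[0,0,0,0,0.0227,0,0],[0,0,0,0,0.028,0,0],[0,0,0,0,0.032,0,0],[0,0,0,0,0.032,0,0]]

```text
clock: 5.88
eef_pos: [0.5626, -0.1128, 0.1731]
tool_rot: [1.0, 0.005, 0.004, 0.0]
ft_force: [-1.3, -0.2, -0.3]
grip_width: -0.0004
grasp_force: 0.2
```

```bash
python3 go.py -0.055 0.03 0.172
```

Run:
```python
from workcell import bot, cams, workorder
import cv2,numpy as np
a=cams.camera("side")[130:280,190:390,::-1];b=cams.camera("scene")[190:340,140:340,::-1]
cv2.imwrite("pics/s3.png",cv2.resize(np.hstack([a,b]),(800,300),interpolation=cv2.INTER_CUBIC))
```

```text
now g [ 0.     -0.0041  0.1731] F [-1.3 -0.2 -0.3] w -0.0004 t 5.875
row [ 0.0003 -0.0076  0.0004 -0.055  -0.0341  0.0007]
```

View pics/s3.png

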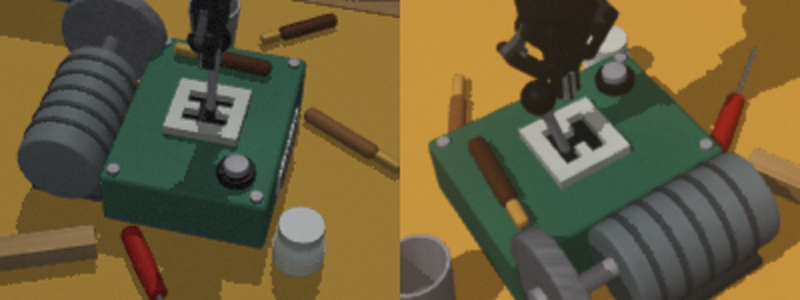

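The knob is at about (138,98) in the scene half, and the stick is in the right lane. The fingers hide it in the side view. I'll solve the angles from the scene pixel alone.

Run:
```python
from fit import *
p=[.5625,-.1087,.009]
for uv in[(276,196),(278,197)]:
    r=least_squares(lambda q:proj("scene",G(p,knob(*q)))-px("scene",*uv),[.2,0]);print(r.x,r.fun,knob(*r.x))
```

```text
[0.24669131 0.00968716] [4.37694325e-12 1.13118404e-11] [ 0.00140462 -0.03540687  0.17060363]
[0.24368133 0.018532  ] [5.88329385e-12 1.14255272e-11] [ 0.00268699 -0.03497913  0.17069201]
```

Scaled: -0.058 m is -0.0773, 0.032 m is 0.0427.

Request:
tcp_steps:
  rows:
    - [[0,0,0,0,-0.0267,0,0],[0,0,0,0,-0.0267,0,0],[0,0,0,-0.0773,-0.0267,0,0],[0,0,0,-0.0773,-0.0267,0,0],[0,0,0,-0.0773,-0.0133,0,0],[0,0,0,-0.0773,0.0427,0,0],[0,0,0,-0.0773,0.0427,0,0]]

```text
clock: 6.85
eef_pos: [0.5071, -0.1479, 0.1738]
tool_rot: [1.0, 0.003, 0.006, 0.001]
ft_force: [0.3, 0.3, -0.2]
grip_width: -0.0005
grasp_force: 0.0
```

```bash
python3 go.py 0.017 -0.037 0.172
```

```text
now g [-0.0558 -0.0387  0.1738] F [ 0.3  0.3 -0.2] w -0.0005 t 6.85
row [ 0.0019 -0.0115 -0.0025  0.0728 -0.0019  0.0026]
```

Scaled: 0.065 m is 0.0867, 0.018 m is 0.024.

Request:
tcp_steps:
  rows:
    - [[0,0,0,0.024,-0.0013,0.0027,0],[0,0,0,0.032,-0.0013,0.004,0],[0,0,0,0.04,-0.0013,0.0053,0],[0,0,0,0.048,-0.0013,0.0067,0],[0,0,0,0.056,-0.0013,0.008,0],[0,0,0,0.064,-0.0013,0.008,0],[0,0,0,0.072,-0.0013,0.008,0],[0,0,0,0.08,-0.0013,0.008,0],[0,0,0,0.0867,-0.0013,0.008,0],[0,0,0,0.0867,-0.0013,0.008,0]]

```text
clock: 8.1
eef_pos: [0.5705, -0.1433, 0.1671]
tool_rot: [1.0, 0.005, 0.004, -0.0]
ft_force: [-1.0, 0.4, -0.6]
grip_width: -0.0001
grasp_force: 0.4
```

```bash
python3 go.py 0.018 -0.037 0.168
```

```text
now g [ 0.0077 -0.0347  0.1671] F [-1.   0.4 -0.6] w -0.0001 t 8.1
row [-0.0001 -0.0081  0.001   0.0103  0.0023 -0.0009]
```

Scaled: 0.01 m is 0.0133, 0.007 m is 0.0093.

Request:
tcp_steps:
  rows:
    - [[0,0,0,0.0053,0,0,0],[0,0,0,0.0093,0,0,0],[0,0,0,0.0133,0,0,0],[0,0,0,0.0133,0,0,0]]

```text
clock: 8.6
eef_pos: [0.5805, -0.1433, 0.1675]
tool_rot: [1.0, 0.005, 0.004, 0.0]
ft_force: [-1.1, -0.3, -0.9]
grip_width: 0.0
grasp_force: 0.6
```

```bash
python3 go.py 0.018 -0.037 0.168
```

Run:
```python
from workcell import bot, cams, workorder
import cv2,numpy as np
a=cams.camera("side")[130:280,190:390,::-1];b=cams.camera("scene")[190:340,140:340,::-1]
cv2.imwrite("pics/s4.png",cv2.resize(np.hstack([a,b]),(800,300),interpolation=cv2.INTER_CUBIC))
```

```text
now g [ 0.0177 -0.0348  0.1675] F [-1.1 -0.3 -0.9] w 0.0 t 8.6
row [ 0.0002 -0.0086  0.0009  0.0003  0.0022 -0.0005]
```

View pics/s4.png

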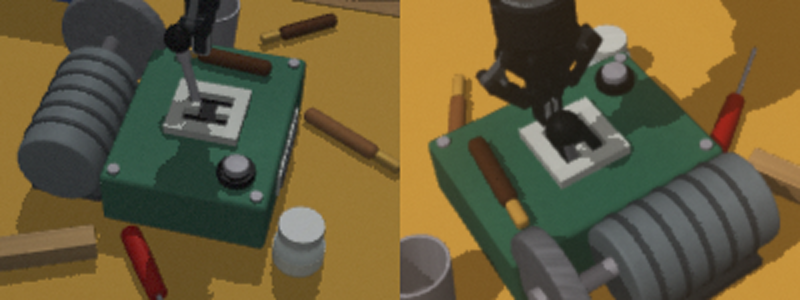

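The knob is at (178,38) in the side half and about (163,128) in the scene half, far forward in the right lane.

```bash
python3 lev.py 356 77 326 254
```

```text
side,fore [0.236 0.314] [ 0.1 -0.5  0.2 -0. ] [ 0.0448 -0.0323  0.1641]
```

Scaled: 0.0025 m is 0.0033, 0.002 m is 0.0027.

Request:
tcp_steps:
  rows:
    - [[0,0,0,0.0027,0,0,0],[0,0,0,0.0033,0,0,0],[0,0,0,0.0033,0,0,0]]

```text
clock: 9.07
eef_pos: [0.5825, -0.1433, 0.1673]
tool_rot: [1.0, 0.005, 0.004, -0.0]
ft_force: [-2.0, 0.8, -1.7]
grip_width: -0.0
grasp_force: 0.9
```

```bash
python3 go.py -0.055 0.088 0.15
```

```text
now g [ 0.0197 -0.0347  0.1673] F [-2.   0.8 -1.7] w -0.0 t 9.075
row [-0.     -0.0077  0.0008 -0.0747 -0.1228  0.0167]
```

Request:
tcp_steps:
  rows:
    - [[0,0,0,-0.04,0,0,0],[0,0,0,-0.1,0,0,0],[0,0,0,-0.1,-0.08,0,0],[0,0,0,-0.1,-0.1627,0,0],[0,0,0,-0.1,-0.1627,0,0],[0,0,0,-0.1,-0.1627,0,0]]

```text
clock: 9.82
eef_pos: [0.5072, -0.0218, 0.1674]
tool_rot: [1.0, 0.005, 0.005, 0.0]
ft_force: [-0.2, -0.1, 0.3]
grip_width: 0.0002
grasp_force: 0.0
```

```bash
python3 go.py -0.055 0.088 0.124
```

```text
now g [-0.0545  0.0874  0.1674] F [-0.2 -0.1  0.3] w 0.0002 t 9.825
row [ 0.0005 -0.0102  0.002  -0.001  -0.0006  0.0434]
```

Check the lever now that it is unobstructed, before pressing.

Run:
```python
from workcell import bot, cams, workorder
import cv2,numpy as np
a=cams.camera("side")[130:280,190:390,::-1];b=cams.camera("scene")[190:340,140:340,::-1]
cv2.imwrite("pics/s5.png",cv2.resize(np.hstack([a,b]),(800,300),interpolation=cv2.INTER_CUBIC))
```

```text
(no output)
```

View pics/s5.png

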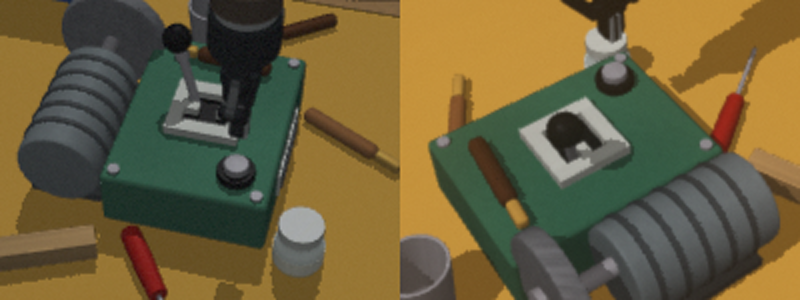

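Scaled: 0.043 m is 0.0573, 0.03 m is 0.04.

Request:
tcp_steps:
  rows:
    - [[0,0,0,-0.0013,0,0.04,0],[0,0,0,-0.0013,0,0.0573,0],[0,0,0,-0.0013,0,0.0573,0]]

```text
clock: 10.3
eef_pos: [0.5049, -0.0228, 0.1227]
tool_rot: [1.0, 0.004, 0.003, -0.0]
ft_force: [-0.2, -0.3, 0.4]
grip_width: -0.0003
grasp_force: 0.0
```

```bash
python3 go.py -0.055 0.088 0.1135
```

```text
now g [-0.0568  0.0864  0.1227] F [-0.2 -0.3  0.4] w -0.0003 t 10.3
row [-0.0001 -0.0053 -0.0008  0.0018 -0.0016  0.0092]
```

The lever stays forward in slot 3, with the knob at (176,38) in the side half and (164,129) in the scene half. The fingers are above the button, so I'll press slowly.

Scaled: 0.0085 m is 0.0113, 0.007 m is 0.0093.

Request:
tcp_steps:
  rows:
    - [[0,0,0,0.0013,-0.0013,0.004,0],[0,0,0,0.0013,-0.0013,0.0067,0],[0,0,0,0.0013,-0.0013,0.0093,0],[0,0,0,0.0013,-0.0013,0.0113,0],[0,0,0,0.0013,-0.0013,0.0113,0]]

```text
clock: 10.92
eef_pos: [0.5074, -0.021, 0.1158]
tool_rot: [1.0, 0.005, 0.005, 0.0]
ft_force: [0.5, -0.8, 2.7]
grip_width: 0.0003
grasp_force: 1.5
```

```bash
python3 go.py -0.055 0.088 0.1135
```

```text
now g [-0.0543  0.0882  0.1158] F [ 0.4 -0.8  2.7] w 0.0003 t 10.925
row [ 0.0002 -0.0096  0.0008 -0.0007  0.0002  0.0023]
```

Scaled: 0.003 m is 0.004, 0.0015 m is 0.002.

Request:
tcp_steps:
  rows:
    - [[0,0,0,0,0,0.002,0],[0,0,0,0,0,0.004,0],[0,0,0,0,0,0.004,0]]
  only: "pos|force"

```text
eef_pos: [0.5074, -0.021, 0.1128]
ft_force: [-0.2, -1.6, 6.4]
grasp_force: 2.8
```

Request:
tcp_steps:
  rows:
    - [[0,0,0,0,0,0.0013,0],[0,0,0,0,0,0.0013,0]]
  only: "pos|force"

```text
eef_pos: [0.5074, -0.021, 0.1127]
ft_force: [-0.8, -0.5, 11.6]
grasp_force: 5.6
```

The button is bottomed out: the force rises with no further travel. I'll retract and check.

Scaled: -0.16 m is -0.2133, -0.12 m is -0.16.

Request:
tcp_steps:
  rows:
    - [[0,0,0,0,0,-0.0133,0],[0,0,0,0,0,-0.08,0],[0,0,0,-0.04,0,-0.16,0],[0,0,0,-0.1067,0,-0.2133,0],[0,0,0,-0.1067,0,-0.2133,0],[0,0,0,-0.1067,0,-0.2133,0]]

```text
clock: 12.3
eef_pos: [0.4253, -0.0217, 0.2703]
tool_rot: [1.0, 0.005, 0.004, -0.0]
ft_force: [0.5, 0.4, 0.0]
grip_width: 0.0002
grasp_force: 0.0
```

Run:
```python
from workcell import bot, cams, workorder
import cv2,numpy as np
a=cams.camera("side")[130:280,190:390,::-1];b=cams.camera("scene")[190:340,140:340,::-1]
cv2.imwrite("pics/s6.png",cv2.resize(np.hstack([a,b]),(800,300),interpolation=cv2.INTER_CUBIC))
```

```text
(no output)
```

View pics/s6.png

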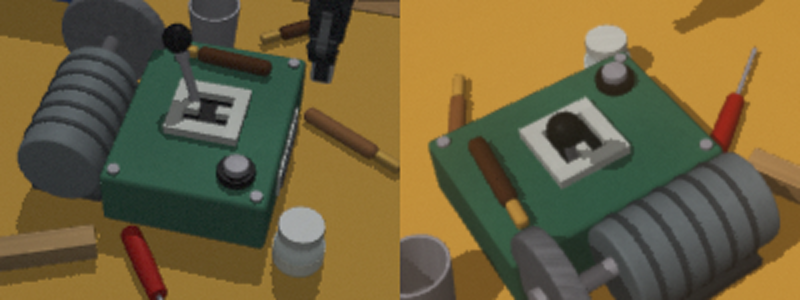

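The lever is still in slot 3, with the knob at (176,38) in the side half. The button is up at (236,163), nothing else has moved, and the robot is clear.

```bash
python3 -c "
from workcell import bot, cams, workorder
print(workorder.job_done())"
```

```text
the job is handed in; nothing more can be done
None
```

The lever is in third gear, the start button was pressed fully after that and has come back up, the bystanders look unmoved and the arm is clear; I handed the job in at about 12 s, and no verdict was shown.

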